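Hang the green station sign on its keyhole screw

TASK

Take the green station sign out of the wooden stand and hang it by its keyhole on the brass-headed screw of the grey post: bring the keyhole's wide opening over the screw head until the sign is right up against the post, then pull the sign down until the screw stops at the top end of the narrow slot. Give it a steady downward tug of about 10 N to make sure that it is locked, then let go and leave it hanging straight. Be gentle (never push or pull the sign against the post or its screw with more than 25 N), and leave the other signs and everything else where they are.

Things in the scene. Friction and masses are not known exactly. Their poses are not given: they have to be found in the camera images.
- green_grip (a point): Grip point on the bare aluminium tab of the green sign (leaf emblem), mid-thickness, 17 mm below the tab's top edge, 143 mm above the sign's lower edge. Rigid plate 5 mm thick, about 0.15-0.31 kg; starts upright in one of the stand's slots. Axes: x through the thickness, y along the width, z up. Pinch the tab through its thickness from above; its top 43 mm stand above the post when hung.
- green_key (a point): Centre of the wide entry opening of the green sign's through keyhole, mid-thickness, 70 mm below green_grip; axes as there. Opening 20 mm wide, 22 mm high (lower corners cut); from 11 to 19 mm above this point a V narrows it to 9 mm. Green part of the sign 110 wide, 105 high; tab 50 wide, 55 high, centred above it. Front and back are alike.
- green_slot (a point): Upper end of the narrow slot of the green sign's keyhole, mid-thickness, 27 mm above green_key; axes as there. The straight slot is 9 mm wide and runs 8 mm down from here to the V. Fully locked, this end rests on top of the screw's shank, 3 mm above the screw's axis.
- mark (a point): Point on the face of the grey post at the height of the screw's axis (120 mm above the table), in the middle of the groove that holds the screw. Axes: x straight out of the face (roughly away from the robot), y along the face, z up. The screw is exactly at this height but clamped anywhere up to 18 mm to either side: its sideways place is not reported and must be seen or felt.
- post: Fixed grey post with the screw; origin on the table below mark, axes as there. Face 200 mm wide, 140 mm high, 12 mm thick, foot behind it. The screw sticks straight out and does not shift under 25 N: shank 6 mm diameter, flat brass head 16 mm diameter and 4 mm thick, underside 9 mm and front 13 mm out from the face, so the 5 mm sign has 4 mm of play behind it.
- stand: Fixed wooden stand, 205 x 130 x 35 mm, origin under its centre, with three slots along its y, 7.5 mm wide and 25 mm deep (slot floor 10 mm above the table), at x = -65, 0 and +65 mm. A sign stands in each.
- sign_blue: Blue sign (fish emblem), same shape as the green one; origin at the middle of its lower edge. Leave it.
- sign_red: Red sign (meat emblem), same shape; origin at the middle of its lower edge. Leave it.
- oil_bottle: Green glass bottle, 68 mm diameter, 240 mm high, origin under its centre. Leave it.
- squeeze: White squeeze bottle with red cap, 52 mm diameter, 160 mm high, origin under its centre. Leave it.
- pickle_jar: Amber jar, 80 mm diameter, 100 mm high, origin under its centre. Leave it.
- spoon: Steel spoon lying on the dark chopping board beyond the work area. Leave it.
There are look-alikes about, which are no part of the job. Several things look just like the post: the one meant starts farthest from the robot's base.

How it is judged:
By the outcome, as a careful person would: the job done as asked, in the order asked, and still so for the second after the job is handed in, with the robot touching nothing.
It also fails if it takes over 72 s, if anything falls off the work surface, if the arm or the gripper's body presses on something with over 40 N, if the wrist force passes 120 N, or if a joint passes its speed limit or range.

ROBOT

A 6-joint arm with a two-finger parallel gripper is mounted at the origin on the work surface. World frame = base frame: x ahead of the robot, y to its left, z up, the work surface at z = 0. Lengths are in m, angles in rad, forces in N, time in s.
With the tool pointing down it reaches from about 0.35 to 0.775 m from the base axis. Payload 5.5 kg.
Tool frame: the origin (TCP) lies between the finger pads; the fingertips stand ctrl.tips_ahead ahead of it and the grasp point (between the pads) lies 5 mm behind it (ctrl.tips_ahead is the distance from the TCP to the fingertips, in m); z points along the fingers, y is the direction in which the jaws open and shut (so a half turn about z gives the same grasp; the last joint's range is limited). The gripper opens to 85 mm and grips with 20 to 120 N. Pads are 22 mm wide; open, the fingers measure 114 mm over their backs; the gripper's body (76 mm by 85 mm) begins 54 mm behind the grasp point. The pads swing forward as they close: fully open they stand 13 mm farther back than shut.
Start: joints at [-1.408, 0.313, 0.046, 1.304, 0, 1.431], TCP at [0.171, -0.549, 0.245] pointing down, gripper open.
Joint ranges: [-2.76, 2.76], [-0.86, 1.69], [-1.03, 1.26], [-2.2, 2.34], [-1.47, 1.5], [-3.14, 3.14]. Speed limits (rad/s): [2.57, 2.57, 3.14, 3.14, 3.14, 3.14].

INTERFACE

Orientations are given as [roll, pitch, yaw] about the fixed x, y, z axes, in that order (R = Rz(yaw) Ry(pitch) Rx(roll)).
In Python, from rig import readout, read_camera, camera_params, workorder, ctrl gives the robot as it stands.
- The arm moves only by the tool step_arm, never from a script. Its argument "plan" is one flat list of numbers, 6 for each row, row after row: the shift along the tool's x, y, z in m, then the turn, a rotation vector about the tool's x, y, z in rad. In form: [dx, dy, dz, wx, wy, wz, dx, dy, dz, wx, wy, wz, ...]. A call has 1 to 12 rows; each row is the pose to reach, as a shift and turn from the pose commanded when the call began, along the tool's axes at that moment; what a row does not reach only later rows make up. A row lasts 1/12 s, in which the tool goes at most 41.7 mm and 7.16 degrees, less where a joint would pass 70% of its speed; a pose out of reach is approached as far as the arm can. A call with a gripper value outside its range is refused whole. "gripper" is the closure, from 0 (fully open) to 1 (shut), set as the call begins (left out, the last holds). The fingers move at their own pace and stop on an object; "grip_force" is the grip in N (left out, the last holds). Time passes only in rows, so rows that repeat a pose let the fingers close. It gives the time, the measured TCP pose, the force and the opening at its end, in the units of the state.
- readout.get_obs(): the state, without advancing time (a new reading comes with each control period).
- read_camera(name): name is "scene" or "side" or "wrist"; returns (picture, depth): 384x512x3 uint8, red, green, blue; 384x512 float32, m along the optical axis (not along the pixel's ray), 0 where there is no reading.
- camera_params(name): a dict with "vertical_fov" (degrees; the focal length in pixels is half the picture's height over the tangent of half this angle, whatever the lens; pixels are square), "cx", "cy" (the principal point, pixels), "k1" (the pictures are not rectified: a ray, as slopes to the right and down, at radius r is drawn at 1 + k1 r^2 times it, then the intrinsics apply), "R" (3x3) and "t" (3): a world point X has camera coordinates R X + t; the wrist camera has in their place "hand_eye" (4x4, takes a point from camera to tool coordinates, whose origin is the TCP and whose axes are the flange's). Camera axes: x right, y down, z forward; pixel columns grow to the right and rows downward; lengths in m; the calibration is good to about 2 mm. A picture is of the moment at which its call begins: read the wrist's pose just before it. camera_params takes no time and is no camera call.
- workorder.hand_in(): hands the job in, once; it reports no verdict.
The state is a dict: "t": time; "q": joint angles; "joint_velocities": joint speeds; "joint_torque": joint torques, N m; "tool_pos": TCP position; "eef_rot": TCP orientation; "ft_force": force on the tool from outside, world axes, zero at the start; "torque": the same for the moment, N m; "opening": opening from 0.0 (shut) to 1.0 (fully open).
Only numpy, scipy, OpenCV 4.12 (cv2) and the standard library are available. Lean on these libraries where they do the work, as an engineer would, in place of code of your own. Each camera call takes 0.05 s, during which the arm holds its last target. There are 200 camera calls.

## Working session

There is one attempt and no reset: what is moved stays moved. The work goes in short steps, Python scripts to look and compute and a tool call to move; the robot and the scene stay as the last step left them, time stands still between calls to the robot, and variables do not carry over. Pictures are saved under pics/ and viewed, about 8 in all and at most 12, crops included, and the job is handed in when it is done.

Besides the shell and the picture viewer there is one more tool, called after "Emit:" as a command line: name --argument value ..., lists and objects as JSON in quotes. step_arm: Moves the arm, as the interface text tells. Its arguments: {"type":"object","properties":{"plan":{"type":"array","items":{"type":"number"}},"gripper":{"type":"number"},"grip_force":{"type":"number"}},"required":["plan"]}

```bash
mkdir -p pics; ls; cat > h.py <<'E'
import numpy as np, cv2
from rig import readout, read_camera, camera_params, workorder, ctrl
from scipy.spatial.transform import Rotation as Ro
def Rt(o): return Ro.from_euler('xyz',o['eef_rot']).as_matrix(), np.array(o['tool_pos'])
def K(p):
    f=192/np.tan(np.radians(p['vertical_fov'])/2)
    return np.array([[f,0,p['cx']],[0,f,p['cy']],[0,0,1.]]), np.array([p['k1'],0,0,0,0.])
def shot(name):
    o=readout.get_obs(); im,d=read_camera(name); p=camera_params(name)
    if 'R' in p: R=np.array(p['R']);t=np.array(p['t'])
    else:
        H=np.array(p['hand_eye']); Rw,tw=Rt(o); A=Rw@H[:3,:3]; c=Rw@H[:3,3]+tw; R=A.T; t=-R@c
    k,dc=K(p)
    np.savez(f'last_{name}.npz',im=im,d=d,R=R,t=t,k=k,dc=dc)
    return im,d
def load(name): return np.load(f'last_{name}.npz')
def ray(S,uv):
    s=cv2.undistortPoints(np.array(uv,float).reshape(-1,1,2),S['k'],S['dc'])[:,0]
    return np.c_[s,np.ones(len(s))]
def pts(S,uv,d=None):
    r=ray(S,uv)
    if d is None: d=np.array([np.median(S['d'][int(round(v))-1:int(round(v))+2,int(round(u))-1:int(round(u))+2]) for u,v in uv])
    return (r*np.asarray(d)[:,None]-S['t'])@S['R']
def onplane(S,uv,n,c):
    w=ray(S,uv)@S['R']; o=-S['R'].T@S['t']; n=np.array(n,float)
    return o+w*((c-o@n)/(w@n))[:,None]
def proj(S,X):
    return cv2.projectPoints(np.array(X,float).reshape(-1,1,3),cv2.Rodrigues(S['R'])[0],S['t'],S['k'],S['dc'])[0][:,0]
def save(fn,im,s=1,box=None):
    if box: im=im[box[1]:box[3],box[0]:box[2]]
    cv2.imwrite('pics/'+fn,cv2.resize(im[...,::-1],None,fx=s,fy=s,interpolation=cv2.INTER_CUBIC))
E
python3 - <<'E'
from h import *
for n in ('scene','side'):
    im,d=shot(n); save(n+'.png',im,1.5)
    S=load(n); print(n,-S['R'].T@S['t'],S['R'][2],S['k'][0,0])
print(readout.get_obs(),ctrl.tips_ahead)
E
```

```text
pics
scene [1.09991896 0.49574705 1.04635572] [-0.45746889 -0.4251477  -0.78100682] 377.34884016320996
side [0.12694138 0.93270888 0.72518735] [ 0.36067004 -0.78556283 -0.50280031] 420.82712802166844
{'t': 0.1, 'q': array([-1.40760493e+00,  3.13942023e-01,  4.50967666e-02,  1.30358970e+00,
        8.09785311e-07,  1.43116967e+00]), 'joint_velocities': array([ 2.84280191e-04, -1.59323498e-03,  4.37691849e-03, -6.08170977e-05,
        3.71104979e-04,  2.44217943e-03]), 'joint_torque': array([ 3.23382905e-03, -4.81725132e+01,  2.99244583e+01,  1.26223237e-02,
       -1.28103679e-04, -1.80931771e-06]), 'tool_pos': array([ 0.17137799, -0.54842055,  0.24449021]), 'eef_rot': array([-3.13997008e+00, -2.28855691e-04,  3.02817867e-01]), 'ft_force': array([-0.7571547 , -0.1185599 ,  0.42024925]), 'torque': array([ 0.06725857, -0.03329777, -0.02100284]), 'opening': 1.0026099268245299} 0.014
```

View pics/scene.png

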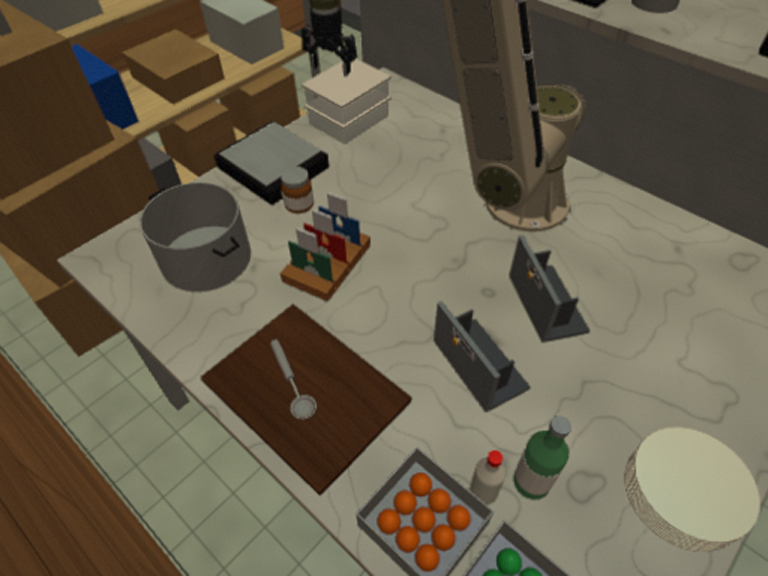

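View pics/side.png

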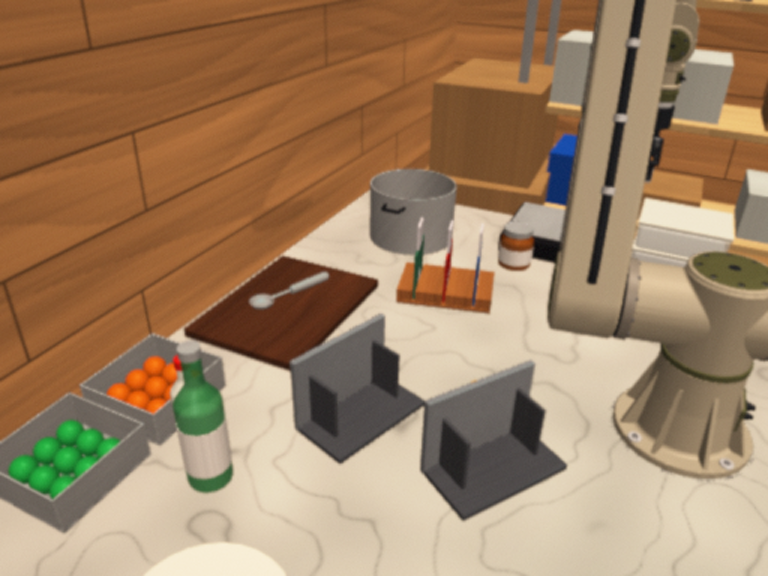

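The scene view shows three signs in the stand near (325,250), green nearest the camera. The far post is at (475,350), with brass near (458,342). I'll look closer.

```bash
python3 - <<'E'
from h import *
S=load('scene'); im=S['im']
a=cv2.resize(im[120:205,180:255],None,fx=5,fy=5,interpolation=cv2.INTER_CUBIC)
b=cv2.resize(im[195:280,280:355],None,fx=5,fy=5,interpolation=cv2.INTER_CUBIC)
save('crop1.png',np.hstack([a,b]))
E
```

```text
(no output)
```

View pics/crop1.png

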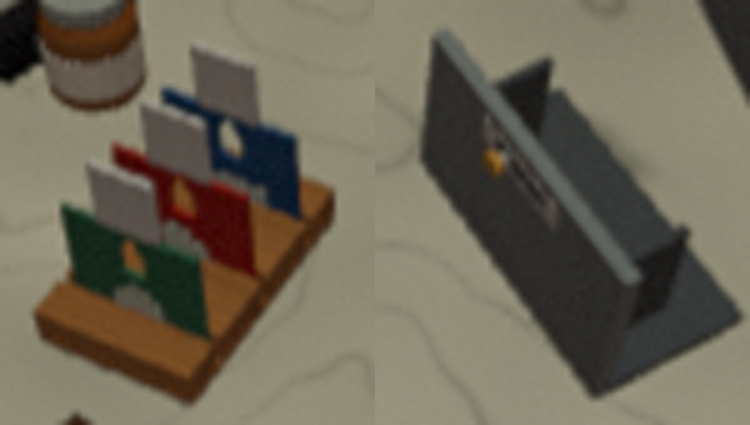

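```bash
python3 - <<'E'
from h import *
np.set_printoptions(precision=4,suppress=True)
S=load('scene'); Z=[0,0,1]
pt=onplane(S,[(292.2,202.6),(330.4,252)],Z,.14); pb=onplane(S,[(289.6,227.4),(324.4,274.2)],Z,0)
print('post top',pt,'len',np.linalg.norm(pt[1]-pt[0]),'bot',pb)
d=pt[1]-pt[0];d2=pb[1]-pb[0];print('ang',np.degrees(np.arctan2(-d[0],d[1])),np.degrees(np.arctan2(-d2[0],d2[1])))
print('screw(z=.12)',onplane(S,[(303.8,227.4)],Z,.12))
g=onplane(S,[(198,152.6),(211.4,157.4)],Z,.17); gb=onplane(S,[(192.4,161.2),(221.6,171.6)],Z,.115)
print('tab',g,np.linalg.norm(g[1]-g[0]),g.mean(0),'body',gb,np.linalg.norm(gb[1]-gb[0]),gb.mean(0))
d=gb[1]-gb[0];print(np.degrees(np.arctan2(d[1],d[0])))
# depth fit of post face
P=lambda uv:pts(S,uv)
f=[(u,v) for u in range(294,325,2) for v in range(212,262,2)]
X=P(f); 
# green sign depth
f2=[(u,v) for u in range(194,222) for v in range(160,185)]
print(P([(292.2+2,214)]),P([(205,160)]),P([(200,172)]),P([(215,178)]))
c=pt.mean(0)
for k in range(5):
    n=np.array([1,0,0.]) if k==0 else n
    m=(X[:,2]>.01)&(X[:,2]<.135)&(abs((X-c)@n)<(.03 if k==0 else .006)); 
    c=X[m].mean(0); n=np.linalg.svd(X[m]-c)[2][2]; n*=np.sign(n[0])
print('face plane',c,n,m.sum(),np.degrees(np.arctan2(n[1],n[0])))
E
```

```text
post top [[0.5171 0.1045 0.14  ]
 [0.5804 0.2887 0.14  ]] len 0.19475647823007097 bot [[0.5137 0.1027 0.    ]
 [0.5754 0.2876 0.    ]]
ang -18.983695930147416 -18.45382413701711
screw(z=.12) [[0.5531 0.1787 0.12  ]]
tab [[ 0.5807 -0.241   0.17  ]
 [ 0.5666 -0.1925  0.17  ]] 0.050507952930465734 [ 0.5737 -0.2167  0.17  ] body [[ 0.5888 -0.2709  0.115 ]
 [ 0.556  -0.1627  0.115 ]] 0.11306967738840976 [ 0.5724 -0.2168  0.115 ]
106.84387680645658
[[0.5257 0.1221 0.1063]] [[ 0.5745 -0.2182  0.1463]] [[ 0.5822 -0.2478  0.0719]] [[ 0.5678 -0.1876  0.0738]]
face plane [0.5509 0.1978 0.0773] [ 0.9455 -0.3255 -0.0032] 199 -18.99682153423929
```

```bash
python3 - <<'E'
from h import *
np.set_printoptions(precision=4,suppress=True)
p=camera_params('wrist'); print(p)
# pose: hover 80mm above grip point, psi=106.8
def cmd(pos,yaw,tilt=[np.pi,0]):
    o=readout.get_obs(); R,t=Rt(o); Rn=Ro.from_euler('xyz',[tilt[0],tilt[1],yaw]).as_matrix()
    return R.T@(np.array(pos)-t), Ro.from_matrix(R.T@Rn).as_rotvec()
print(cmd([.574,-.217,.25],np.radians(106.8)))
print(cmd([.60,.165,.27],np.radians(71)))
E
```

```text
{'vertical_fov': 67.05045928473294, 'cx': 253.4724378797403, 'cy': 191.3818946290829, 'k1': -0.03522542307919449, 'hand_eye': array([[ 0.0016, -0.9598, -0.2807,  0.0718],
       [ 1.    ,  0.0011,  0.002 , -0.0012],
       [-0.0016, -0.2807,  0.9598, -0.129 ],
       [ 0.    ,  0.    ,  0.    ,  1.    ]])}
(array([ 0.4831, -0.1963, -0.0051]), array([-0.0011, -0.0014, -1.5612]))
(array([ 0.6219, -0.5532, -0.0245]), array([-0.0014, -0.001 , -0.9364]))
```

Emit:
step_arm --plan '[0.483,-0.196,-0.005,-0.001,-0.001,-1.561,0.483,-0.196,-0.005,-0.001,-0.001,-1.561,0.483,-0.196,-0.005,-0.001,-0.001,-1.561,0.483,-0.196,-0.005,-0.001,-0.001,-1.561,0.483,-0.196,-0.005,-0.001,-0.001,-1.561,0.483,-0.196,-0.005,-0.001,-0.001,-1.561,0.483,-0.196,-0.005,-0.001,-0.001,-1.561,0.483,-0.196,-0.005,-0.001,-0.001,-1.561,0.483,-0.196,-0.005,-0.001,-0.001,-1.561,0.483,-0.196,-0.005,-0.001,-0.001,-1.561,0.483,-0.196,-0.005,-0.001,-0.001,-1.561,0.483,-0.196,-0.005,-0.001,-0.001,-1.561]' --gripper 0.55

```text
t: 1.1
tool_pos: [0.5588, -0.2295, 0.2497]
eef_rot: [-3.141, 0.001, 1.809]
ft_force: [1.0, -1.0, 0.3]
opening: 0.449
```

Emit:
step_arm --plan '[0,0,0,0,0,-0.13,0,0,0,0,0,-0.13,0,0,0,0,0,-0.13,0,0,0,0,0,-0.13]'

```text
t: 1.43
tool_pos: [0.5568, -0.2318, 0.2497]
eef_rot: [-3.141, 0.001, 1.929]
ft_force: [-0.4, 0.1, 0.5]
opening: 0.455
```

```bash
python3 - <<'E'
from h import *
im,d=shot('wrist'); save('w1.png',im,1.5); print(readout.get_obs())
E
```

```text
{'t': 1.4833, 'q': array([-5.27544430e-01,  3.67831956e-01,  1.35032921e-01,  1.33772234e+00,
       -1.17086438e-03,  6.85408397e-01]), 'joint_velocities': array([-0.00834201, -0.00686742,  0.00091286, -0.00066142,  0.00077886,
       -0.01034407]), 'joint_torque': array([ 6.42041322e-01, -5.09426558e+01,  2.99910915e+01, -9.50702262e-03,
        2.06447986e-02,  1.46134692e-02]), 'tool_pos': array([ 0.55667152, -0.23212988,  0.24994502]), 'eef_rot': array([-3.14086026e+00,  9.54001251e-04,  1.92864002e+00]), 'ft_force': array([ 0.10299586, -0.23417609,  0.70122846]), 'torque': array([ 0.00031154, -0.03330697,  0.01852787]), 'opening': 0.4512351797086474}
```

View pics/w1.png

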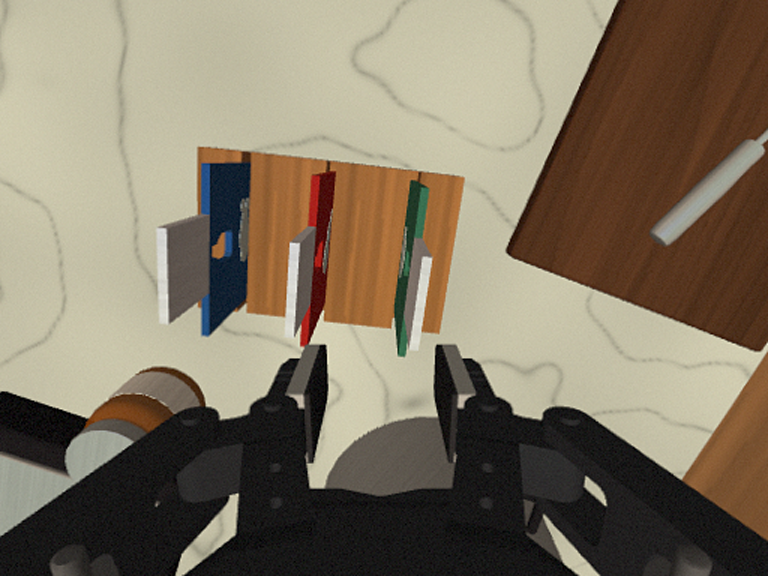

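The wrist view shows the green tab's top face running from (417,350) to (426,250), between clear gaps.

```bash
cat >> h.py <<'E'
def cmd(pos,yaw):
    o=readout.get_obs(); R,t=Rt(o); Rn=Ro.from_euler('xyz',[np.pi,0,yaw]).as_matrix()
    return np.round(R.T@(np.array(pos)-t),4), np.round(Ro.from_matrix(R.T@Rn).as_rotvec(),4)
E
python3 - <<'E'
from h import *
S=load('wrist'); im=S['im']
u=np.array([(417,347),(426,254)])/1.5
print(onplane(S,u,[0,0,1],.17))
save('w1c.png',im,6,(250,155,310,245))
for c in [((425.5,254)),((431,254)),(412,347),(421,347)]: print(onplane(S,[np.array(c)/1.5],[0,0,1],.17))
E
```

```text
[[ 0.5828526  -0.24502568  0.17      ]
 [ 0.56843753 -0.1975456   0.17      ]]
[[ 0.56820824 -0.19763199  0.17      ]]
[[ 0.5707307  -0.19668153  0.17      ]]
[[ 0.5804074  -0.24594355  0.17      ]]
[[ 0.58480917 -0.24429147  0.17      ]]
```

View pics/w1c.png

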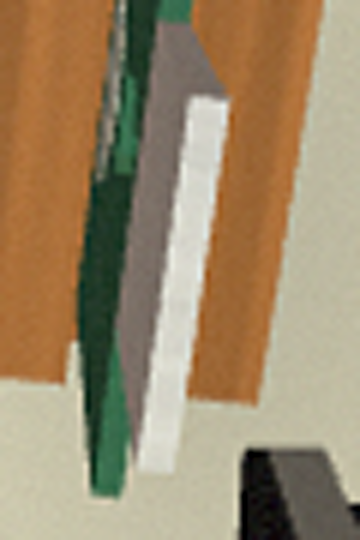

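```bash
python3 - <<'E'
from h import *
S=load('wrist')
a=onplane(S,[(275.8,233.4),(285,171)],[0,0,1],.17);print(a,a.mean(0),np.linalg.norm(a[1]-a[0]));d=a[1]-a[0];yaw=np.arctan2(d[1],d[0]);print(np.degrees(yaw))
c=a.mean(0); print(cmd([c[0],c[1],.25],yaw),cmd([c[0],c[1],.148],yaw))
E
```

```text
[[ 0.58189731 -0.24727036  0.17      ]
 [ 0.56960108 -0.19844413  0.17      ]] [ 0.5757492  -0.22285724  0.17      ] 0.05035075805453174
104.13523946940778
(array([ 0.002 ,  0.0211, -0.0001]), array([-0.0007,  0.001 ,  0.1111])) (array([0.0021, 0.0212, 0.1019]), array([-0.0007,  0.001 ,  0.1111]))
```

Emit:
step_arm --plan '[0.002,0.021,0,0,0.001,0.107,0.002,0.021,0,0,0.001,0.107,0.002,0.021,0,0,0.001,0.107,0.002,0.021,0.03,0,0.001,0.107,0.002,0.021,0.06,0,0.001,0.107,0.002,0.021,0.08,0,0.001,0.107,0.002,0.021,0.095,0,0.001,0.107,0.002,0.021,0.102,0,0.001,0.107,0.002,0.021,0.102,0,0.001,0.107,0.002,0.021,0.102,0,0.001,0.107]'

```text
t: 2.32
tool_pos: [0.5762, -0.2227, 0.1486]
eef_rot: [-3.142, 0.0, 1.825]
ft_force: [-0.1, -0.2, 0.5]
opening: 0.452
```

```bash
python3 - <<'E'
from h import *
im,d=shot('wrist'); save('w2.png',im,1.5); o=readout.get_obs(); print(o['t'],o['tool_pos'],o['eef_rot'],o['ft_force'])
E
```

```text
2.3667 [ 0.5768112  -0.22285924  0.1493601 ] [3.14047765e+00 1.52995953e-03 1.82523138e+00] [0.30749468 0.4789434  0.79786656]
```

View pics/w2.png

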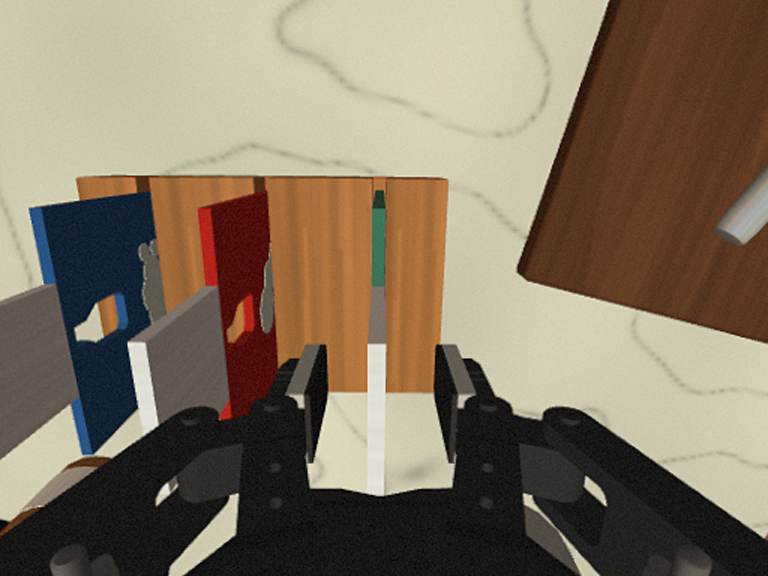

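The sign is centred between the pads, and its yaw matches. Closing.

Emit:
step_arm --plan '[0,0,0,0,0,0,0,0,0,0,0,0,0,0,0,0,0,0,0,0,0,0,0,0,0,0,0,0,0,0,0,0,0,0,0,0,0,0,0,0,0,0,0,0,0,0,0,0,0,0,0,0,0,0]' --gripper 1.0 --grip_force 70

```text
t: 3.12
tool_pos: [0.5765, -0.2226, 0.1493]
eef_rot: [3.142, 0.002, 1.825]
ft_force: [-2.7, -0.7, 5.7]
opening: 0.048
```

Emit:
step_arm --plan '[0,0,-0.01,0,0,0,0,0,-0.02,0,0,0,0,0,-0.035,0,0,0,0,0,-0.055,0,0,0,0,0,-0.075,0,0,0,0,0,-0.095,0,0,0,0,0,-0.11,0,0,0,0,0,-0.12,0,0,0,0,0,-0.12,0,0,0,0,0,-0.12,0,0,0]'

```text
t: 3.95
tool_pos: [0.5769, -0.2221, 0.2684]
eef_rot: [3.141, 0.001, 1.826]
ft_force: [-1.2, 0.8, -2.8]
opening: 0.049
```

```bash
python3 - <<'E'
from h import *
S=load('wrist'); o=readout.get_obs(); R,t=Rt(o)
print(o['t'],o['tool_pos'],o['eef_rot'],o['ft_force'],o['torque'],o['opening'])
# tab far edge in tool frame at shot 2
R2=Ro.from_euler('xyz',[3.14047765e+00,1.52995953e-03,1.82523138e+00]).as_matrix(); t2=np.array([0.5768112,-0.22285924,0.1493601])
e=onplane(S,[(376/1.5,344/1.5)],[0,0,1],.17)[0]; print('tab edge tool',R2.T@(e-t2))
b=onplane(S,[(378/1.5,192/1.5)],[0,0,1],.115)[0]; print('body edge tool',R2.T@(b-t2))
# post target: 45mm out of face, tcp z so that key at ~.20
n=np.array([.9455,-.3255,0]); yv=np.array([.3255,.9455,0]); sc=np.array([.5531,.1787,0])
f=np.array([.5509,.1978,0]); sc=sc-n*((sc-f)@n)   # on face
print('screw on face',sc, 'mid offset', (np.array([.5488,.1966,0])-sc)@yv)
p=sc+n*.05; p[2]=.26; print(p,cmd(p,np.radians(71)))
E
```

```text
3.95 [ 0.57688068 -0.22206039  0.26839356] [3.14083932e+00 8.59428184e-04 1.82601272e+00] [-1.2264061   0.77606759 -2.7572807 ] [-0.00991349 -0.03991859  0.03589277] 0.04924292344000503
tab edge tool [ 0.02525557 -0.00129154 -0.02068002]
body edge tool [ 0.06141405 -0.00106844  0.03426501]
screw on face [0.54525504 0.18140072 0.        ] mid offset 0.015524799999999981
[0.59253004 0.16512572 0.26      ] (array([0.3707, 0.1129, 0.0082]), array([0.001 , 0.0006, 0.5868]))
```

Emit:
step_arm --plan '[0.03,0.01,0.0,0,0,0.08,0.06,0.02,0.0,0,0,0.16,0.095,0.03,0.0,0,0,0.22,0.13,0.04,0,0,0,0.28,0.165,0.05,0,0,0,0.34,0.2,0.061,0,0,0,0.4,0.235,0.072,0,0,0,0.45,0.27,0.083,0,0,0,0.49,0.305,0.093,0,0,0,0.53,0.335,0.102,0,0,0,0.56,0.358,0.109,0,0,0,0.58,0.371,0.113,0,0.001,0.001,0.587]'

```text
t: 4.95
tool_pos: [0.5912, 0.1686, 0.266]
eef_rot: [-3.137, 0.0, 1.241]
ft_force: [-0.2, -1.1, -2.2]
opening: 0.048
```

Emit:
step_arm --plan '[0,0,0,0,0,0,0,0,0,0,0,0,0,0,0,0,0,0]'

```text
t: 5.2
tool_pos: [0.5919, 0.1649, 0.2668]
eef_rot: [-3.139, 0.001, 1.239]
ft_force: [0.1, -0.2, -3.1]
opening: 0.049
```

```bash
python3 - <<'E'
from h import *
o=readout.get_obs(); np.savez('pose3.npz',p=o['tool_pos'],r=o['eef_rot'])
im,d=shot('wrist'); save('w3.png',im,1.5); print(o['t'],o['tool_pos'],o['eef_rot'],o['ft_force'],o['torque'])
E
```

```text
5.2 [0.59186687 0.16488456 0.26680216] [-3.13886726e+00  1.00669977e-03  1.23877518e+00] [ 0.08861402 -0.21161168 -3.09045376] [ 0.0361794   0.04461033 -0.04395015]
```

View pics/w3.png

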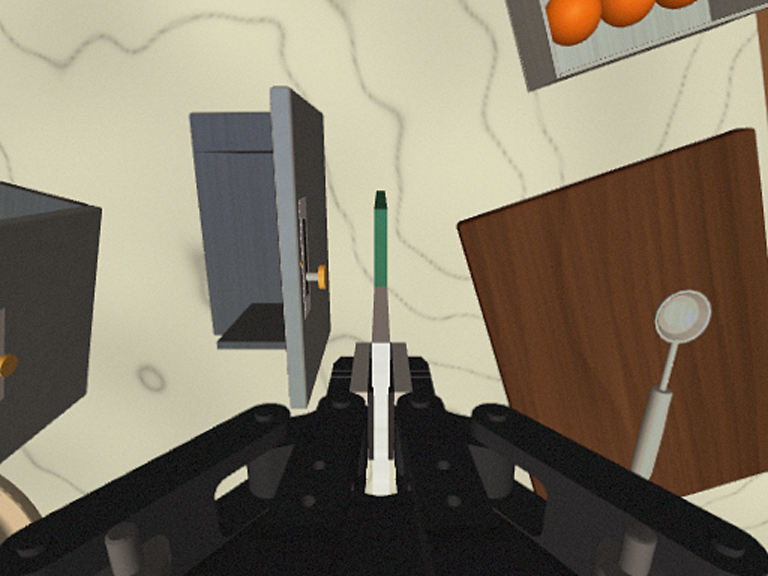

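The post and screw are visible beside the held sign: head near (323,277), shank left of it, post top face from about (280,88) to (298,406).

```bash
python3 - <<'E'
from h import *
im=load('wrist')['im']
a=cv2.resize(im[165:205,192:232],None,fx=14,fy=14,interpolation=cv2.INTER_CUBIC)
b=cv2.resize(im[50:280,175:225],None,fx=2.435,fy=2.435,interpolation=cv2.INTER_CUBIC)[:560]
save('w3c.png',np.hstack([a,b])); print(b.shape)
E
```

```text
(560, 122, 3)
```

View pics/w3c.png

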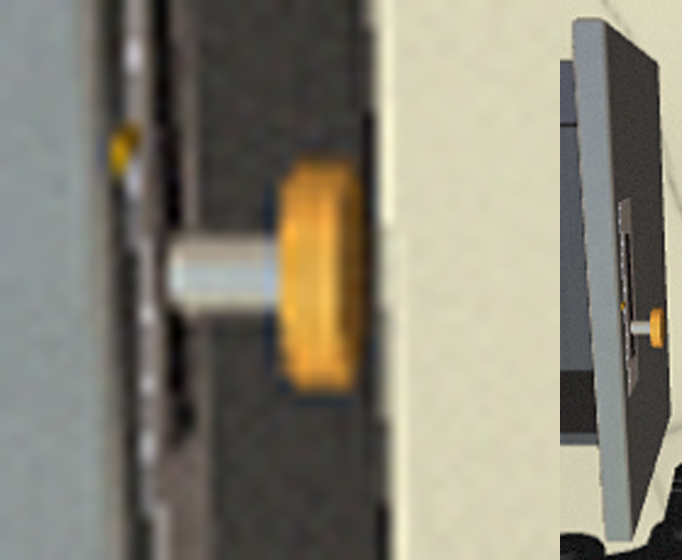

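```bash
python3 - <<'E'
from h import *
np.set_printoptions(precision=4,suppress=True)
S=load('wrist'); P=np.load('pose3.npz'); R=Ro.from_euler('xyz',P['r']).as_matrix(); t=P['p']
T=lambda X:(X-t)@R
e=onplane(S,[(192.4,57.9),(204.3,270.6)],[0,0,1],.14); d=e[1]-e[0]
print('edge',e,np.linalg.norm(d),'mid',e.mean(0)); d=-d; yaw=np.arctan2(d[1],d[0]);print('width yaw',np.degrees(yaw),'tool yaw',np.degrees(P['r'][2]))
yv=np.array([np.cos(yaw),np.sin(yaw),0]);n=np.array([yv[1],-yv[0],0]); c=e.mean(0)
h=onplane(S,[(214.4,184.1),(208.4,184.1)],[0,0,1],.12)
print('screw pts',h,'out',(h-c)@n,'side',(h-c)@yv,'tool',T(h))
te=(376/1.5,344/1.5)
# tab edge & body edge in held image: same px as before => check tab top edge px (380,343) & body (379,192)
z=t[2]+.0207
print('tab edge tool',T(onplane(S,[(253.3,228.8)],[0,0,1],z)),T(onplane(S,[(253,127.8)],[0,0,1],z-.055)))
g=-np.array([0,0,.0]) 
s=c+yv*((h[0]-c)@yv); print('screw on face',s)
for out,keyz in ((.05,.12),(.0065,.12),(.0065,.096)):
    p=s+n*out; p[2]=keyz+.07-.005; print(p,cmd(p,yaw))
E
```

```text
edge [[0.5803 0.2861 0.14  ]
 [0.5169 0.0999 0.14  ]] 0.19666538227728783 mid [0.5486 0.193  0.14  ]
width yaw 71.20322529431937 tool yaw 70.97658960179243
screw pts [[0.5547 0.1764 0.12  ]
 [0.5491 0.1783 0.12  ]] out [0.0111 0.0052] side [-0.0138 -0.0138] tool [[-0.0011 -0.0385  0.1469]
 [-0.0011 -0.0444  0.1469]]
tab edge tool [[ 0.025  -0.0003 -0.0207]] [[ 0.0612 -0.0005  0.0342]]
screw on face [0.5442 0.18   0.14  ]
[0.5915 0.1638 0.185 ] (array([-0.0007, -0.0001,  0.0821]), array([-0.0024,  0.0007, -0.0047]))
[0.5503 0.1779 0.185 ] (array([-0.0009, -0.0436,  0.0822]), array([-0.0024,  0.0007, -0.0047]))
[0.5503 0.1779 0.161 ] (array([-0.0009, -0.0435,  0.1062]), array([-0.0024,  0.0007, -0.0047]))
```

Emit:
step_arm --plan '[-0.001,0,0.02,-0.001,0,-0.004,-0.001,0,0.04,-0.001,0,-0.004,-0.001,0,0.06,-0.001,0,-0.004,-0.001,0,0.075,-0.001,0,-0.004,-0.001,-0.01,0.081,-0.001,0,-0.004,-0.001,-0.02,0.081,-0.001,0,-0.004,-0.001,-0.027,0.081,-0.001,0,-0.004,-0.001,-0.03,0.081,-0.001,0,-0.004,-0.001,-0.03,0.081,-0.001,0,-0.004,-0.001,-0.03,0.081,-0.001,0,-0.004]'

```text
t: 6.08
tool_pos: [0.5642, 0.1743, 0.1882]
eef_rot: [3.139, -0.001, 1.243]
ft_force: [-0.2, 0.5, -2.5]
opening: 0.047
```

```bash
python3 - <<'E'
from h import *
np.set_printoptions(precision=4,suppress=True)
import time
o=readout.get_obs(); im,d=shot('wrist'); save('w4.png',im,4,(160,40,290,190)); np.savez('pose4.npz',p=o['tool_pos'],r=o['eef_rot'])
print(o['t'],o['tool_pos'],o['eef_rot'],o['ft_force'],o['torque'])
yaw=np.radians(71.2);yv=np.array([np.cos(yaw),np.sin(yaw),0]);n=np.array([yv[1],-yv[0],0]); s=np.array([.5442,.18,0])
for k in range(2):
  print('out,side',(o['tool_pos']-s)@n,(o['tool_pos']-s)@yv); o=readout.get_obs()
E
```

```text
6.0833 [0.5642 0.1743 0.1882] [ 3.1394 -0.0014  1.2428] [-0.1848  0.4634 -2.4646] [-0.0196 -0.0494  0.0046]
out,side 0.020782537030008836 0.001094305746917711
out,side 0.020891678846214696 0.001120917865286148
```

View pics/w4.png

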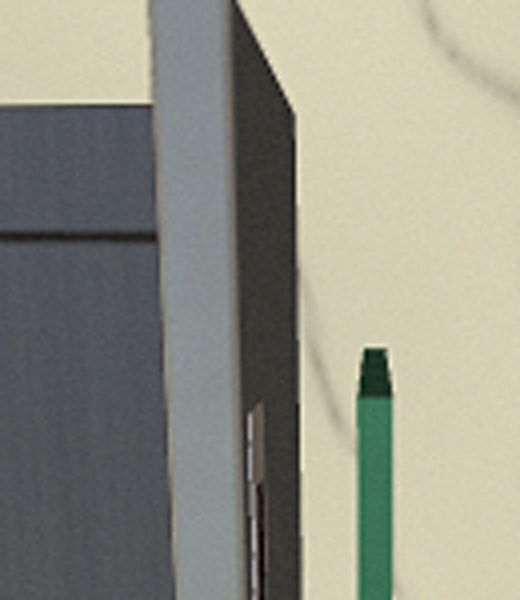

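Emit:
step_arm --plan '[0,0,0,0,0,0,0,0,0,0,0,0]'

```text
t: 6.3
tool_pos: [0.5641, 0.1743, 0.1873]
eef_rot: [3.141, -0.001, 1.243]
ft_force: [-0.2, -0.1, -2.2]
opening: 0.052
```

```bash
cat > st.py <<'E'
from h import *
np.set_printoptions(precision=4,suppress=True)
yaw=np.radians(71.2);yv=np.array([np.cos(yaw),np.sin(yaw),0]);n=np.array([yv[1],-yv[0],0]); s=np.array([.5442,.18,0])
o=readout.get_obs();p=o['tool_pos']
print(o['t'],'out %.4f side %.4f keyz %.4f'%((p-s)@n,(p-s)@yv,p[2]-.0663),'rot',o['eef_rot'],'F out %.2f side %.2f z %.2f'%(o['ft_force']@n,o['ft_force']@yv,o['ft_force'][2]),o['torque'],o['opening'])
E
python3 st.py
```

```text
6.3 out 0.0207 side 0.0010 keyz 0.1210 rot [ 3.1409 -0.0007  1.2427] F out -0.17 side -0.17 z -2.25 [0.0165 0.0106 0.0538] 0.05153283146105011
```

Emit:
step_arm --plan '[-0.001,0,0.001,0,0,0,-0.001,-0.002,0.001,0,0,0,-0.001,-0.004,0.001,0,0,0,-0.001,-0.006,0.001,0,0,0,-0.001,-0.008,0.001,0,0,0,-0.001,-0.01,0.001,0,0,0,-0.001,-0.01,0.001,0,0,0]'

```text
t: 6.88
tool_pos: [0.5532, 0.1768, 0.186]
eef_rot: [-3.141, -0.0, 1.243]
ft_force: [0.6, 0.7, -2.6]
opening: 0.042
```

```bash
python3 st.py
```

```text
6.8833 out 0.0096 side -0.0001 keyz 0.1197 rot [-3.1412 -0.0003  1.2431] F out 0.31 side 0.79 z -2.59 [-0.0325 -0.0071 -0.0068] 0.041946756791162346
```

No contact force, and the plate is already past the head's front, so the head is in the opening. Continuing to the face.

Emit:
step_arm --plan '[0,-0.0015,0,0,0,0,0,-0.003,0,0,0,0,0,-0.0045,0,0,0,0,0,-0.0055,0,0,0,0,0,-0.0055,0,0,0,0]'

```text
t: 7.3
tool_pos: [0.5483, 0.1784, 0.186]
eef_rot: [-3.141, -0.0, 1.243]
ft_force: [-0.1, -0.3, -2.3]
opening: 0.048
```

```bash
python3 st.py
```

```text
7.3 out 0.0044 side -0.0001 keyz 0.1197 rot [-3.1414 -0.0004  1.2429] F out 0.01 side -0.35 z -2.29 [-0.0046 -0.0183 -0.0028] 0.04837612141361498
```

Emit:
step_arm --plan '[0,-0.0005,0,0,0,0,0,-0.001,0,0,0,0,0,-0.001,0,0,0,0]'

```text
t: 7.55
tool_pos: [0.5476, 0.1787, 0.186]
eef_rot: [-3.141, -0.0, 1.243]
ft_force: [0.4, -0.0, -2.9]
opening: 0.05
```

```bash
python3 st.py
```

```text
7.55 out 0.0036 side -0.0001 keyz 0.1197 rot [-3.1414 -0.0003  1.2428] F out 0.38 side 0.09 z -2.94 [-0.0427  0.0599 -0.0053] 0.05031950749444824
```

Emit:
step_arm --plan '[0,-0.0005,0,0,0,0,0,-0.001,0,0,0,0,0,-0.001,0,0,0,0]'

```text
t: 7.8
tool_pos: [0.547, 0.1789, 0.186]
eef_rot: [3.141, -0.0, 1.243]
ft_force: [1.2, -1.0, -3.7]
opening: 0.048
```

```bash
python3 st.py
```

```text
7.8 out 0.0030 side -0.0001 keyz 0.1197 rot [ 3.1409 -0.0003  1.2426] F out 1.46 side -0.53 z -3.67 [-0.1175 -0.3176 -0.0069] 0.047878267301777175
```

Emit:
step_arm --plan '[0,-0.0005,0,0,0,0,0,-0.0005,0,0,0,0,0,-0.0005,0,0,0,0]'

```text
t: 8.05
tool_pos: [0.5468, 0.179, 0.1861]
eef_rot: [3.14, -0.0, 1.242]
ft_force: [3.6, -1.2, -4.8]
opening: 0.045
```

```bash
python3 st.py
```

```text
8.05 out 0.0028 side -0.0001 keyz 0.1198 rot [ 3.1405 -0.0004  1.2425] F out 3.83 side 0.07 z -4.83 [-0.3508 -0.8015 -0.1689] 0.04542593350829031
```

Firm, gentle contact with the face (3.8 N) where expected. Now down.

Emit:
step_arm --plan '[0,0.0005,0.002,0,0,0,0,0.0005,0.004,0,0,0,0,0.0005,0.006,0,0,0,0,0.0005,0.008,0,0,0,0,0.0005,0.01,0,0,0,0,0.0005,0.01,0,0,0]'

```text
t: 8.55
tool_pos: [0.5469, 0.1791, 0.1757]
eef_rot: [3.141, -0.001, 1.243]
ft_force: [3.9, -0.0, -3.6]
opening: 0.044
```

```bash
python3 st.py
```

```text
8.55 out 0.0029 side -0.0000 keyz 0.1094 rot [ 3.1413 -0.0006  1.2427] F out 3.72 side 1.25 z -3.60 [-0.0953 -0.8558 -0.1703] 0.044095257066352145
```

Emit:
step_arm --plan '[0,0,0.002,0,0,0,0,0,0.004,0,0,0,0,0,0.006,0,0,0,0,0,0.0075,0,0,0,0,0,0.009,0,0,0,0,0,0.009,0,0,0]'

```text
t: 9.05
tool_pos: [0.5469, 0.179, 0.1667]
eef_rot: [3.141, -0.0, 1.243]
ft_force: [5.1, -0.5, -3.2]
opening: 0.044
```

```bash
python3 st.py
```

```text
9.05 out 0.0029 side -0.0001 keyz 0.1004 rot [ 3.1414 -0.0004  1.2427] F out 5.00 side 1.15 z -3.20 [-0.191  -1.0599 -0.1714] 0.04449200789892573
```

Emit:
step_arm --plan '[0,0.0008,0.001,0,0,0,0,0.0008,0.002,0,0,0,0,0.0008,0.003,0,0,0,0,0.0008,0.0035,0,0,0,0,0.0008,0.0035,0,0,0]'

```text
t: 9.47
tool_pos: [0.547, 0.1788, 0.1631]
eef_rot: [-3.141, -0.0, 1.243]
ft_force: [1.9, 0.2, -2.9]
opening: 0.051
```

```bash
python3 st.py
```

```text
9.4667 out 0.0030 side -0.0002 keyz 0.0968 rot [-3.1405 -0.      1.2429] F out 1.75 side 0.85 z -2.95 [-0.0229 -0.5351 -0.0855] 0.0514584092541154
```

Emit:
step_arm --plan '[0,0,0.0005,0,0,0,0,0,0.0005,0,0,0,0,0,0.0005,0,0,0]'

```text
t: 9.72
tool_pos: [0.547, 0.1788, 0.1627]
eef_rot: [-3.141, -0.0, 1.243]
ft_force: [0.9, 0.1, -2.7]
opening: 0.047
```

```bash
python3 st.py
```

```text
9.7167 out 0.0031 side -0.0002 keyz 0.0964 rot [-3.1406 -0.0001  1.243 ] F out 0.79 side 0.39 z -2.73 [ 0.0044 -0.3599 -0.0685] 0.046894064831239174
```

Emit:
step_arm --plan '[0,0,0.0005,0,0,0,0,0,0.0005,0,0,0,0,0,0.0005,0,0,0]'

```text
t: 9.97
tool_pos: [0.5471, 0.1788, 0.1624]
eef_rot: [-3.141, -0.0, 1.243]
ft_force: [0.8, -1.2, -2.4]
opening: 0.053
```

```bash
python3 st.py
```

```text
9.9667 out 0.0032 side -0.0002 keyz 0.0961 rot [-3.1409 -0.0002  1.243 ] F out 1.17 side -0.83 z -2.39 [-0.0279 -0.2064 -0.0229] 0.0526462942770857
```

Emit:
step_arm --plan '[0,0,0.0005,0,0,0,0,0,0.0005,0,0,0,0,0,0.0005,0,0,0]'

```text
t: 10.22
tool_pos: [0.5472, 0.1788, 0.1622]
eef_rot: [-3.141, -0.0, 1.243]
ft_force: [0.2, -0.1, 0.6]
opening: 0.046
```

```bash
python3 st.py
```

```text
10.2167 out 0.0033 side -0.0001 keyz 0.0959 rot [-3.1413 -0.0004  1.2429] F out 0.19 side -0.07 z 0.57 [-0.0008  0.1543  0.0035] 0.04565185356758301
```

The stop is reached at the expected height (key 0.096). Now the tug, building up slowly.

Emit:
step_arm --plan '[0,0,0.0005,0,0,0,0,0,0.0005,0,0,0,0,0,0.0005,0,0,0]'

```text
t: 10.47
tool_pos: [0.5473, 0.1788, 0.162]
eef_rot: [3.142, -0.001, 1.243]
ft_force: [-2.2, -0.9, 4.2]
opening: 0.049
```

Emit:
step_arm --plan '[0,0,0.0005,0,0,0,0,0,0.0005,0,0,0,0,0,0.0005,0,0,0]'

```text
t: 10.72
tool_pos: [0.5474, 0.1788, 0.1618]
eef_rot: [3.141, -0.001, 1.243]
ft_force: [-2.8, -0.5, 6.3]
opening: 0.048
```

Emit:
step_arm --plan '[0,0,0.0005,0,0,0,0,0,0.0006,0,0,0,0,0,0.0006,0,0,0]'

```text
t: 10.97
tool_pos: [0.5475, 0.1789, 0.1617]
eef_rot: [3.141, -0.001, 1.243]
ft_force: [-3.9, -0.8, 8.0]
opening: 0.051
```

Emit:
step_arm --plan '[0,0,0,0,0,0,0,0,0,0,0,0,0,0,0,0,0,0,0,0,0,0,0,0]'

```text
t: 11.3
tool_pos: [0.5474, 0.1789, 0.1617]
eef_rot: [3.141, -0.001, 1.243]
ft_force: [-4.8, -0.9, 9.6]
opening: 0.042
```

```bash
python3 st.py
```

```text
11.3 out 0.0034 side -0.0000 keyz 0.0954 rot [ 3.1408 -0.001   1.2429] F out -4.28 side -2.37 z 9.64 [-0.1553  0.8227 -0.0796] 0.0418836710343686
```

Emit:
step_arm --plan '[0,0,0,0,0,0,0,0,0,0,0,0,0,0,0,0,0,0,0,0,0,0,0,0,0,0,0,0,0,0,0,0,0,0,0,0,0,0,0,0,0,0,0,0,0,0,0,0,0,0,0,0,0,0]'

```text
t: 12.05
tool_pos: [0.5474, 0.1789, 0.1617]
eef_rot: [3.141, -0.001, 1.243]
ft_force: [-3.6, -0.2, 10.0]
opening: 0.047
```

```bash
python3 st.py
```

```text
12.05 out 0.0034 side -0.0000 keyz 0.0954 rot [ 3.1408 -0.001   1.2429] F out -3.32 side -1.37 z 10.04 [-0.1234  0.8508 -0.0037] 0.04678699359197455
```

Emit:
step_arm --plan '[0,-0.0003,-0.0005,0,0,0,0,-0.0003,-0.001,0,0,0,0,-0.0003,-0.0015,0,0,0,0,-0.0003,-0.0015,0,0,0,0,-0.0003,-0.0015,0,0,0]'

```text
t: 12.47
tool_pos: [0.5473, 0.1789, 0.162]
eef_rot: [3.141, -0.0, 1.243]
ft_force: [-1.4, 0.2, 4.1]
opening: 0.052
```

```bash
python3 st.py
```

```text
12.4667 out 0.0033 side -0.0001 keyz 0.0957 rot [ 3.1414 -0.0005  1.2427] F out -1.39 side -0.28 z 4.13 [-0.0888  0.2152 -0.0649] 0.05195610303041542
```

Emit:
step_arm --plan '[0,0,-0.0005,0,0,0,0,0,-0.0008,0,0,0,0,0,-0.0008,0,0,0]'

```text
t: 12.72
tool_pos: [0.5472, 0.1788, 0.1622]
eef_rot: [-3.141, -0.0, 1.243]
ft_force: [0.2, 0.4, -0.6]
opening: 0.05
```

```bash
python3 st.py
```

```text
12.7167 out 0.0032 side -0.0002 keyz 0.0959 rot [-3.1412 -0.0001  1.2427] F out 0.05 side 0.43 z -0.59 [-0.0049 -0.0872 -0.001 ] 0.050026212710999364
```

Emit:
step_arm --plan '[0,0,0,0,0,0,0,0,0,0,0,0,0,0,0,0,0,0,0,0,0,0,0,0,0,0,0,0,0,0,0,0,0,0,0,0,0,0,0,0,0,0]' --gripper 0.6

```text
t: 13.3
tool_pos: [0.5471, 0.1789, 0.1627]
eef_rot: [-3.142, -0.0, 1.243]
ft_force: [-0.9, -0.7, -0.9]
opening: 0.397
```

```bash
python3 st.py; python3 - <<'E'
from h import *
im,d=shot('wrist'); save('w5.png',im,1.5)
E
```

```text
13.3 out 0.0032 side -0.0001 keyz 0.0964 rot [-3.1415 -0.0004  1.2428] F out -0.63 side -0.94 z -0.95 [-0.0383 -0.0369  0.0183] 0.39682423014734486
```

View pics/w5.png

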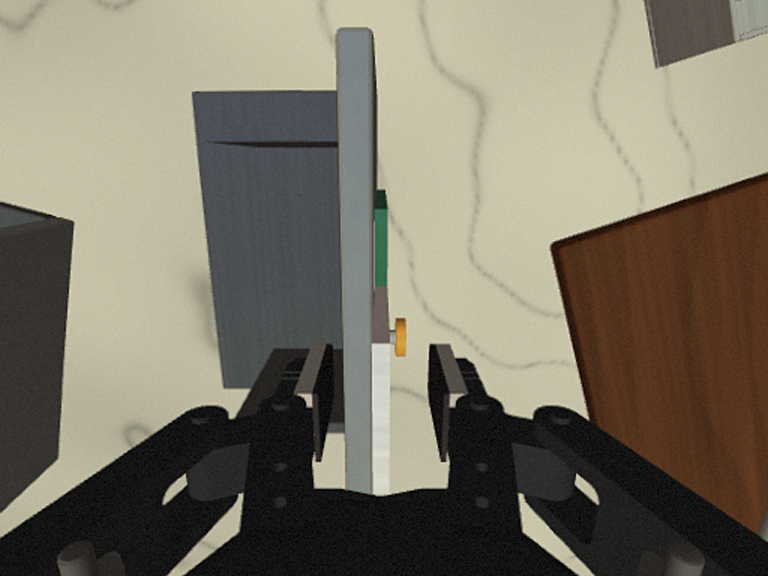

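The sign hangs against the post with the head at (400,337) in front of it, and the fingers are free of the tab. Retreating straight up.

Emit:
step_arm --plan '[0,0,-0.01,0,0,0,0,0,-0.02,0,0,0,0,0,-0.035,0,0,0,0,0,-0.055,0,0,0,0,0,-0.08,0,0,0,0,0,-0.1,0,0,0,0,0,-0.115,0,0,0,0,0,-0.12,0,0,0,0,0,-0.12,0,0,0,0,0,-0.12,0,0,0]'

```text
t: 14.18
tool_pos: [0.5472, 0.1788, 0.2828]
eef_rot: [3.141, -0.001, 1.243]
ft_force: [0.3, 0.3, 0.0]
opening: 0.394
```

```bash
python3 st.py; python3 - <<'E'
from h import *
im,d=shot('scene'); a=im[185:285,270:370]; im2,d=shot('wrist')
save('end.png',np.hstack([cv2.resize(a,(420,420),interpolation=cv2.INTER_CUBIC),cv2.resize(im2[100:250,170:290],(336,420),interpolation=cv2.INTER_CUBIC)]))
E
```

```text
14.1833 out 0.0032 side -0.0001 keyz 0.2165 rot [ 3.1412 -0.0006  1.2428] F out 0.20 side 0.41 z 0.01 [ 0.021   0.0027 -0.0327] 0.39418759219527855
```

View pics/end.png

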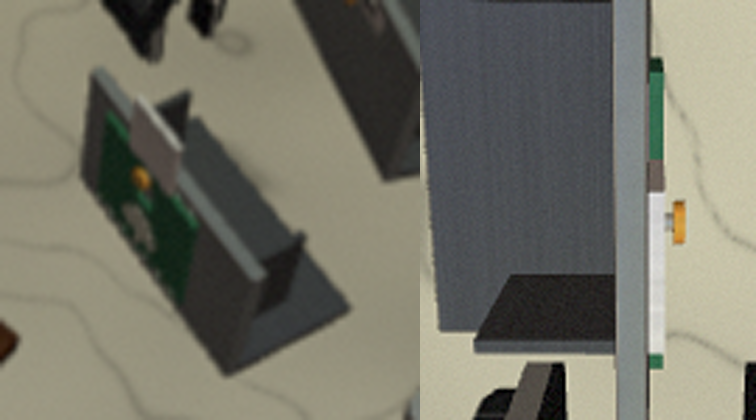

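The sign hangs straight on the far post with the screw in its slot, and the gripper is clear. Handing in.

```bash
python3 -c "
from rig import workorder; print(workorder.hand_in())"
```

```text
the job is handed in; nothing more can be done
None
```

The green sign is hanging by its keyhole on the brass-headed screw of the far post, and the job was handed in at about 14 s on the robot's clock.

- **Hanging:** The wide opening went over the screw head without touching it. I pressed the sign lightly against the post (about 4 N). It then slid down about 24 mm to the stop, where the keyhole sat at its expected locked height (0.096 m).
- **Forces:** I held the downward tug at a wrist reading of 9.6–10.0 N for about 0.75 s. The sign's own weight adds about 3 N on the screw, which is still well under 25 N. The largest sideways reading against the post was 5 N.
- **Last checks:** After I relaxed the pull and let go, the final pictures show the sign hanging straight and close to the post, with the screw head in front of it. The gripper is clear, with no force reading on the arm. I touched nothing else, but I did not take a last picture of the stand and the other items.
- **Disagreements:** The first scene picture and the closer wrist picture differed by about 6 mm on the green tab's position, and by about 2 mm on the screw's sideways place. I used the wrist picture both times, and the contacts agreed with it.

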